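# Free the sagging bolt and hold the tool cage's gate ajar

### The job

One bay of the barred tool cage holds the wooden mallet: draw the bolt of that bay's gate (it sags, so lift it over the keeper's bent lip as you pull), then swing that gate open about a hand's breadth, some 9 cm at its free edge, and hold it there. Finish while still holding the gate ajar against its closing spring, with the bolt drawn; do not let go. Leave the other gate shut and bolted, and leave the tools and other things where they are.

Things in the scene. Friction and masses are not known exactly. Their poses are not given: they have to be found in the camera images.
- cage: Low barred tool cage, 604 mm wide (y), 270 deep (x), 190 high, fixed. Origin: centre of its underside; its front with two gates faces its -x. Two bays, left (+y) and right (-y), with a centre post at y = 0. Each front is a barred wooden gate 240 mm wide, 16 mm thick, from 35 to 190 mm above the table. The roof is a few thin bars: one sees into the bays from above.
- mallet_center (a point): Wooden mallet (block head 110 x 70 x 60 mm with a round handle 24 mm thick, 170 mm overall), lying in one bay of the cage; this point is about its middle. Positive y in the cage's frame: left bay.
- stone_center (a point): Brick-like rubbing stone 140 x 65 x 45 mm lying in the other bay; its centre.
- handle_left (a point): Grip point on the left bolt's handle, an upright steel post 16 mm thick that stands 65 mm tall on the bolt rod and ends 20 mm above this point. Shot and sagging, the point is 210 mm above the table, 22 mm in front of the gate's face, 152 mm from the hinge line along the gate. Guide staples, 190 mm high, stand 33 mm nearer the centre post and 77 mm nearer the hinge.
- hinge_left (a point): Point on the vertical hinge line of the left gate, at the cage's outer +y front corner (in the gate's middle plane), 165 mm above the table; fixed to the cage. The axes are the cage's: y along the closed gates.
- draw_left (a joint): How far the left bolt is drawn (m) along the gate towards its hinge, i.e. to the cage's +y: 0 fully shot, 0.045 end of travel; friction about 1 N. Its downturned nose hangs in the keeper on the centre post: at about 0.006 the keeper's bent-up lip stops it unless lifted; clear of the keeper from 0.025.
- lift_left (a joint): How far the left bolt is lifted (m) straight up in its worn, over-tall guide staples: 0 sagging (it drops by its own weight, about 0.25 kg), 0.014 highest. The nose passes over the lip above about 0.009.
- swing_left (a joint): Opening of the left gate (rad): 0 shut; grows as the gate swings out to the cage's front (-x), to 1.2. A spring shuts it, about 0.25 N m at 0 and 0.45 N m at 0.4 rad. Held shut by the shot bolt. The free edge is 240 mm from the hinge line: 90 mm of opening is 0.38 rad.
- gate_left: The left gate's leaf with its bolt; origin on the hinge line at table height, axes like the cage's when shut (y along the gate).
- handle_right (a point): Grip point on the right bolt's handle, an upright steel post 16 mm thick that stands 65 mm tall on the bolt rod and ends 20 mm above this point. Shot and sagging, the point is 210 mm above the table, 22 mm in front of the gate's face, 152 mm from the hinge line along the gate. Guide staples, 190 mm high, stand 33 mm nearer the centre post and 77 mm nearer the hinge.
- hinge_right (a point): Point on the vertical hinge line of the right gate, at the cage's outer -y front corner (in the gate's middle plane), 165 mm above the table; fixed to the cage. The axes are the cage's: y along the closed gates.
- draw_right (a joint): How far the right bolt is drawn (m) along the gate towards its hinge, i.e. to the cage's -y: 0 fully shot, 0.045 end of travel; friction about 1 N. Its downturned nose hangs in the keeper on the centre post: at about 0.006 the keeper's bent-up lip stops it unless lifted; clear of the keeper from 0.025.
- lift_right (a joint): How far the right bolt is lifted (m) straight up in its worn, over-tall guide staples: 0 sagging (it drops by its own weight, about 0.25 kg), 0.014 highest. The nose passes over the lip above about 0.009.
- swing_right (a joint): Opening of the right gate (rad): 0 shut; grows as the gate swings out to the cage's front (-x), to 1.2. A spring shuts it, about 0.25 N m at 0 and 0.45 N m at 0.4 rad. Held shut by the shot bolt. The free edge is 240 mm from the hinge line: 90 mm of opening is 0.38 rad.
- gate_right: The right gate's leaf with its bolt; origin on the hinge line at table height, axes like the cage's when shut (y along the gate).
- chisel_center (a point): Bystander: steel chisel 14 mm thick, 185 mm long, lying flat in front of the gates, which swing over it; its middle.
- hammer: Bystander: hammer lying on the table to the robot's right; origin at its underside.
- mug: Bystander: white mug, 80 mm across, 90 mm tall; origin at its underside.
- tin: Bystander: steel can, 70 mm across, 100 mm tall; origin at its underside.
- brush: Bystander: brush lying on the table; origin at its underside.
- offcut: Bystander: marble offcut 110 x 70 x 30 mm; origin at its underside.

How it is judged (in metres and radians):
On the way, in this order (a step that is already met when the one before it is completed fails the run):
1. the bolt of the mallet's bay is lifted over the bent lip while being pulled (((y of mallet_center in the frame of cage above 0 m and value of joint lift_left above 0.008 m and value of joint draw_left above 0.007 m) or (y of mallet_center in the frame of cage below 0 m and value of joint lift_right above 0.008 m and value of joint draw_right above 0.007 m))).
2. that bolt is drawn clear of its keeper (((y of mallet_center in the frame of cage above 0 m and value of joint draw_left above 0.025 m) or (y of mallet_center in the frame of cage below 0 m and value of joint draw_right above 0.025 m))), for 0.1 s.
At the end, for the whole second after the job is handed in: The gate of the bay with the mallet is held still by the robot's fingers (more than 1 N on the gate or its bolt), open 0.22 to 0.60 rad (53 to 135 mm at the free edge), with its bolt drawn more than 22 mm; the other gate is shut and its bolt still in its keeper (((y of mallet_center in the frame of cage above 0 m and value of joint swing_left between 0.22 and 0.6 rad and value of joint draw_left above 0.022 m and velocity of joint swing_left between -0.1 and 0.1 rad/s and contact force between the fingers and gate_left above 1 N and value of joint swing_right below 0.03 rad and value of joint draw_right below 0.012 m) or (y of mallet_center in the frame of cage below 0 m and value of joint swing_right between 0.22 and 0.6 rad and value of joint draw_right above 0.022 m and velocity of joint swing_right between -0.1 and 0.1 rad/s and contact force between the fingers and gate_right above 1 N and value of joint swing_left below 0.03 rad and value of joint draw_left below 0.012 m))); the arm keeps its last pose, push and grip.
It fails at once if the other bay's gate or bolt is opened ((y of mallet_center in the frame of cage above 0 m and (value of joint swing_right above 0.04 rad or value of joint draw_right above 0.015 m)) or (y of mallet_center in the frame of cage below 0 m and (value of joint swing_left above 0.04 rad or value of joint draw_left above 0.015 m))).
It fails at once if a tool or other loose thing is shifted by more than 30 mm (distance of any of mallet_center, stone_center, chisel_center, hammer, mug, tin, brush, offcut from where it was at the start of the episode above 0.03 m).
It also fails if it takes over 32 s, if anything falls off the work surface, if the arm or the gripper's body presses on something with over 40 N, if the wrist force passes 120 N, or if a joint passes its speed limit or range.

### The arm

A 7-joint arm with a two-finger parallel gripper is mounted at the origin on the work surface. World frame = base frame: x ahead of the robot, y to its left, z up, the work surface at z = 0. Lengths are in mm, angles in degrees, forces in N, time in s.
With the tool pointing down it reaches from about 375 to 925 mm from the base axis. Payload 3.1 kg.
Tool frame: the origin (TCP) lies midway between the tips of the shut fingers; the grasp point (between the pads) lies 19 mm behind it; z points along the fingers, y is the line along which they close (so a half turn about z gives the same grasp; the last joint's range is limited). The gripper opens to 85 mm and grips with 20 to 120 N. Pads are 22 mm wide; open, the fingers measure 114 mm over their backs; the gripper's body (76 mm by 85 mm) begins 54 mm behind the grasp point. The pads swing forward as they close: fully open they stand 13 mm farther back than shut.
Start: joints at [69.855, 21.939, 2.515, 91.553, -1.026, 66.532, -2.859], TCP at [163.224, -629.175, 231.269] pointing down, gripper open.
Joint ranges: [-149.38, 149.38], [-23.57, 123.04], [-84.95, 90], [0, 143.3], [-89.99, 269.99], [3.08, 112.72], [-163.45, 163.45]. Speed limits (degrees/s): [159.86, 159.86, 180, 180, 180, 180, 180].

### API

Orientations are given as a 3x3 rotation matrix whose columns are the frame's x, y, z axes.
In Python, from station import ctrl gives the robot as it stands.
- The arm moves only by the shell command python3 -m pendant 'ROWS' [FORCE]. ROWS is JSON, a list of rows, each an object of numbers: "x", "y", "z": the shift along the tool's x, y, z as a fraction of full scale; "ax", "ay", "az": the turn, a rotation vector about the tool's x, y, z as a fraction of full scale; "jaw": the closure, from 0 (fully open) to 1 (shut). A call has 1 to 10 rows; each row is the pose to reach, as a shift and turn from the pose commanded when the call began, along the tool's axes at that moment; what a row does not reach only later rows make up. Full scale, the value 1, is 0.12 m for a shift and 120 degrees for a turn. A row lasts 1/8 s, in which the tool goes at most 62.5 mm and 10.7 degrees, less where a joint would pass 70% of its speed; a pose out of reach is approached as far as the arm can. A call with a number of a shift or a turn outside -1 to 1 is refused whole. A call with a gripper value outside its range is refused whole. The fingers move at their own pace and stop on an object; FORCE is the grip in N (left out, the last holds). Time passes only in rows, so rows that repeat a pose let the fingers close. It gives the time, the measured TCP pose, the force, the opening and the grip force at its end, in the units of the state.
- ctrl.sense(): the state, without advancing time (a new reading comes with each control period).
- ctrl.capture(name): name is "scene" or "side" or "wrist"; returns the picture (420x560x3 uint8, red, green, blue); there is no depth.
- ctrl.camera_params(name): a dict with "K" (3x3 intrinsics, pixels), "dist" ([k1, k2, p1, p2, k3] as OpenCV has them; the pictures are not rectified), "R" (3x3) and "t" (3): a world point X has camera coordinates R X + t. Camera axes: x right, y down, z forward; pixel columns grow to the right and rows downward; lengths in mm; the calibration is good to about 2 mm. A picture is of the moment at which its call begins: read the wrist's pose just before it. camera_params takes no time and is no camera call; for the wrist camera it gives the pose at the moment of the call.
- ctrl.sign_off(): hands the job in; it is judged then, once.
The state is a dict: "time": time; "joints": joint angles; "dq": joint speeds; "joint_efforts": joint torques, N m; "eef_pos": TCP position; "ee_rot": TCP orientation; "contact_force": force on the tool from outside, world axes, zero at the start; "wrist_torque": the same for the moment, N m; "grip_width": opening from 0.0 (shut) to 1.0 (fully open); "grip_force": force on a finger pad.
Only numpy, scipy, OpenCV 4.12 (cv2) and the standard library are available. Lean on these libraries where they do the work, as an engineer would, in place of code of your own. Each camera call takes 0.05 s, during which the arm holds its last target. There are 200 camera calls.

## Working session

There is one attempt and no reset: what is moved stays moved. The work goes in short steps, Python scripts to look and compute and a shell command to move; the robot and the scene stay as the last step left them, time stands still between calls to the robot, and variables do not carry over. Pictures are saved under pics/ and viewed, at most 10 in all, crops included, and the job is handed in when it is done.

```bash
mkdir -p pics; ls; python3 - <<'E'
from station import ctrl
import cv2,numpy as np
for n in("scene","side"):
    im=ctrl.capture(n); cv2.imwrite(f"pics/{n}0.png",im[:,:,::-1])
    p=ctrl.camera_params(n); print(n,np.round(p["K"],1).tolist(),p["dist"],np.round(p["R"],3).tolist(),np.round(p["t"],1).tolist())
s=ctrl.sense();print(s["time"],s["eef_pos"],np.round(s["ee_rot"],3).tolist(),s["grip_width"])
E
```

```text
pics
scene [[403.1, 0.0, 285.7], [0.0, 403.1, 210.1], [0.0, 0.0, 1.0]] [-0.03817923  0.          0.          0.          0.        ] [[-0.194, 0.981, 0.014], [0.681, 0.145, -0.718], [-0.707, -0.13, -0.696]] [98.0, -265.4, 1663.3]
side [[478.4, 0.0, 281.7], [0.0, 478.4, 219.6], [0.0, 0.0, 1.0]] [0.02617991 0.         0.         0.         0.        ] [[-0.921, -0.388, 0.006], [-0.196, 0.452, -0.87], [0.335, -0.803, -0.493]] [499.5, 243.3, 1194.6]
0.1 [ 163.01791961 -628.3258449   230.01671989] [[0.968, 0.251, -0.001], [0.251, -0.968, 0.002], [-0.0, -0.002, -1.0]] 1.0017494406167433
```

View pics/scene0.png

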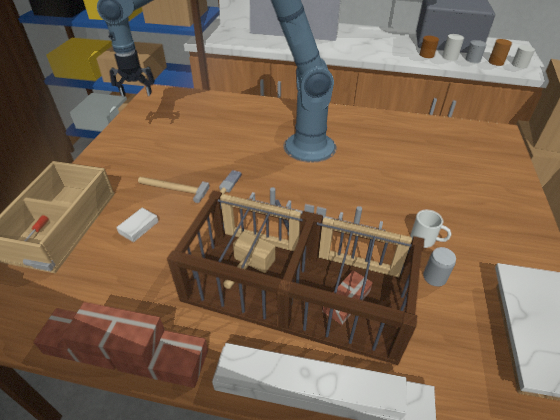

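View pics/side0.png

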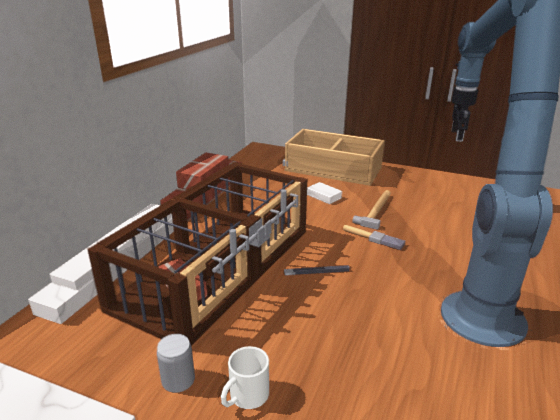

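The scene view looks back at the robot. The mallet (about 255,250) is in the image-left bay, which is -y, so this is the right gate. The stone (350,295) is in the left bay. In the scene view the right handle is near (273,197) and the left near (357,215).

```bash
python3 - <<'E'
import cv2
a=cv2.imread("pics/scene0.png")[170:290,165:430]; b=cv2.imread("pics/side0.png")[155:335,90:330]
cv2.imwrite("pics/ca.png",cv2.resize(a,None,fx=3,fy=3,interpolation=3)); cv2.imwrite("pics/cb.png",cv2.resize(b,None,fx=3,fy=3,interpolation=3))
E
```

```text
(no output)
```

View pics/ca.png

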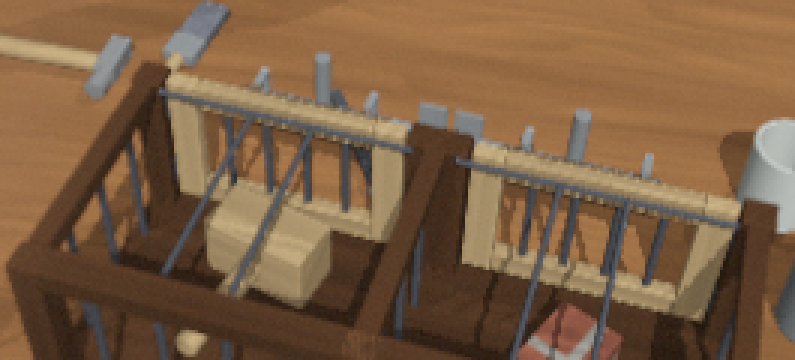

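View pics/cb.png

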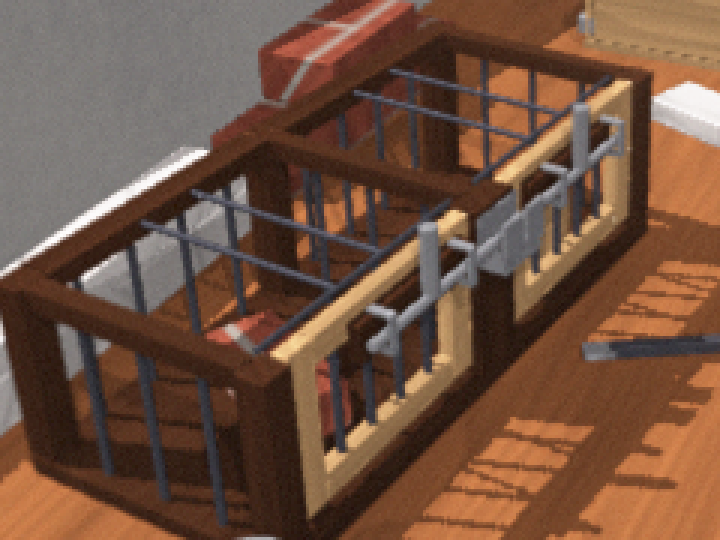

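Both crops show the upright handles clearly. The right handle top is at scene (272.3,188.7) and side (284,190.3); the left is at scene (358.7,207.7) and side (233,230.7). I'll triangulate these, with z = 230 as the check.

```bash
cat >h.py <<'E'
from station import ctrl
import cv2,numpy as np
def ray(n,uv,p=None):
    p=p or ctrl.camera_params(n); R=np.array(p["R"]);t=np.array(p["t"])
    q=cv2.undistortPoints(np.array([[uv]],float),np.array(p["K"]),np.array(p["dist"]))[0,0]
    return -R.T@t, R.T@np.array([q[0],q[1],1])
def plane(n,uv,z):
    c,d=ray(n,uv); return c+d*(z-c[2])/d[2]
def tri(rs):
    A=0;b=0
    for c,d in rs:
        d=d/np.linalg.norm(d);P=np.eye(3)-np.outer(d,d);A=A+P;b=b+P@c
    return np.linalg.solve(A,b)
E
python3 - <<'E'
from h import *
np.set_printoptions(precision=1,suppress=True)
for nm,a,b in(("R",(272.3,188.7),(284,190.3)),("L",(358.7,207.7),(233,230.7))):
    print(nm,plane("scene",a,230),plane("side",b,230),tri([ray("scene",a),ray("side",b)]))
for nm,c in(("FRcorner top",(145/3+165,64/3+170)),("FLcorner",(778/3+165,205/3+170)),("BR",(10/3+165,262/3+170))): print(nm,plane("scene",c,190))
for nm,c in(("FR",(650/3+90,72/3+155)),("FL",(283/3+90,382/3+155)),("BL",(2/3+90,282/3+155)),("BR",(440/3+90,30/3+155)),
  ): print(nm,plane("side",c,190))
for nm,c in(("chisel tip",(585/3+90,352/3+155)),("chisel end",(350,268))): print(nm,plane("side",c,7))
E
```

```text
R [552.2 -31.7 230. ] [550.4 -32.4 230. ] [550.8 -32.3 229.4]
L [578.8 208.7 230. ] [576.8 210.7 230. ] [577.7 208.9 228.8]
FRcorner top [ 554.6 -206.5  190. ]
FLcorner [615.9 387.7 190. ]
BR [ 811.7 -236.4  190. ]
FR [ 548.6 -207.7  190. ]
FL [604.2 378.5 190. ]
BL [872.  354.9 190. ]
BR [ 792.9 -218.6  190. ]
chisel tip [520.4  27.8   7. ]
chisel end [358.4 -64.9   7. ]
```

Triangulated heights are 229.4 and 228.8 mm against the 230 expected. The handles are 242.8 mm apart. Cage yaw is about -6.4°, which agrees with the corners. That puts the right handle at (551,-32) and the right hinge at about (564,-187). I'll move above the handle.

```bash
python3 -m pendant '[{"z":-0.65},{"x":0.4,"y":-0.35,"z":-0.65},{"x":0.88,"y":-0.8,"z":-0.65},{"x":0.88,"y":-0.8,"z":-0.65}]' 60
python3 -m pendant '[{"x":0.44,"y":-0.4},{"x":0.88,"y":-0.8},{"x":0.88,"y":-0.8}]'
python3 -m pendant '[{"x":0.44,"y":-0.4},{"x":0.88,"y":-0.8},{"x":0.88,"y":-0.8}]'
python3 -m pendant '[{"x":0.44,"y":-0.4},{"x":0.88,"y":-0.8},{"x":0.88,"y":-0.8}]'
cat >>h.py <<'E'
def go(P,yaw):  # target TCP, world angle of tool y -> fractions
    s=ctrl.sense();R=np.array(s["ee_rot"]);d=R.T@(np.array(P)-s["eef_pos"])
    print("t",round(s["time"],2),"pos",np.round(s["eef_pos"],1),"d",np.round(d/120,3),"yaw",round(np.degrees(np.arctan2(R[1,1],R[0,1])),2),"az",round((np.degrees(np.arctan2(R[1,1],R[0,1]))-yaw)/120,3),"gw",round(s["grip_width"],3),"F",np.round(s["contact_force"],1),"gf",np.round(s["grip_force"],1))
E
python3 -c "
from h import *
go([551,-32,300],-96.4)"
```

```text
t 0.1 pos [ 163.  -628.3  230. ] d [ 4.378 -3.999 -0.574] yaw -75.45 az 0.175 gw 1.002 F [ 1.1 -0.6 -0.9] gf 0.0invalid input
invalid input
invalid input
invalid input
```

```bash
python3 -m pendant '[{"x":0,"y":0,"z":-0.65,"ax":0,"ay":0,"az":0,"jaw":0},{"x":0.4,"y":-0.35,"z":-0.65,"ax":0,"ay":0,"az":0,"jaw":0},{"x":0.88,"y":-0.8,"z":-0.65,"ax":0,"ay":0,"az":0,"jaw":0},{"x":0.88,"y":-0.8,"z":-0.65,"ax":0,"ay":0,"az":0,"jaw":0}]' 60
python3 -c "
from h import *
go([551,-32,300],-96.4)"
```

```text
time: 0.6
eef_pos: [245.2, -505.5, 309.2]
ee_rot: [[0.966, 0.258, 0.001], [0.258, -0.966, 0.002], [0.002, -0.001, -1.0]]
contact_force: [-0.7, -0.6, 1.3]
grip_width: 1.004
grip_force: 0.0
t 0.6 pos [ 245.2 -505.5  309.2] d [ 3.48  -3.154  0.088] yaw -75.04 az 0.178 gw 1.004 F [-0.7 -0.6  1.3] gf 0.0
```

```bash
python3 -m pendant '[{"x":0.44,"y":-0.4,"z":0,"ax":0,"ay":0,"az":0,"jaw":0},{"x":0.88,"y":-0.8,"z":0,"ax":0,"ay":0,"az":0,"jaw":0},{"x":0.88,"y":-0.8,"z":0,"ax":0,"ay":0,"az":0,"jaw":0}]' >/dev/null
python3 -m pendant '[{"x":0.44,"y":-0.4,"z":0,"ax":0,"ay":0,"az":0,"jaw":0},{"x":0.88,"y":-0.8,"z":0,"ax":0,"ay":0,"az":0,"jaw":0},{"x":0.88,"y":-0.8,"z":0,"ax":0,"ay":0,"az":0,"jaw":0}]' >/dev/null
python3 -m pendant '[{"x":0.44,"y":-0.4,"z":0,"ax":0,"ay":0,"az":0.09,"jaw":0},{"x":0.88,"y":-0.8,"z":0,"ax":0,"ay":0,"az":0.178,"jaw":0},{"x":0.88,"y":-0.8,"z":0,"ax":0,"ay":0,"az":0.178,"jaw":0}]' >/dev/null
python3 -c "
from h import *
go([551,-32,300],-96.4)"
```

```text
t 1.73 pos [ 476.4 -151.   309. ] d [ 0.497 -1.06   0.075] yaw -96.97 az -0.005 gw 0.996 F [-0.7 -0.1 -0. ] gf 0.0
```

```bash
python3 -m pendant '[{"x":0.25,"y":-0.5,"z":0,"ax":0,"ay":0,"az":-0.005,"jaw":0},{"x":0.5,"y":-1,"z":0,"ax":0,"ay":0,"az":-0.005,"jaw":0},{"x":0.5,"y":-1,"z":0,"ax":0,"ay":0,"az":-0.005,"jaw":0},{"x":0.5,"y":-1,"z":0,"ax":0,"ay":0,"az":-0.005,"jaw":0}]' >/dev/null
python3 - <<'E'
from h import *
go([551,-32,300],-96.4)
p=ctrl.camera_params("wrist");im=ctrl.capture("wrist");cv2.imwrite("pics/w1.png",im[:,:,::-1])
X=np.array([551.3,-32.2,230.])
u=cv2.projectPoints(X[None],cv2.Rodrigues(np.array(p["R"]))[0],np.array(p["t"]),np.array(p["K"]),np.array(p["dist"]))[0];print(u)
E
```

```text
t 2.23 pos [549.5 -40.7 308.6] d [ 0.004 -0.074  0.071] yaw -96.25 az 0.001 gw 0.998 F [ 0.4 -0.5  0.8] gf 0.0
[[[263.36242507 215.00917191]]]
```

View pics/w1.png

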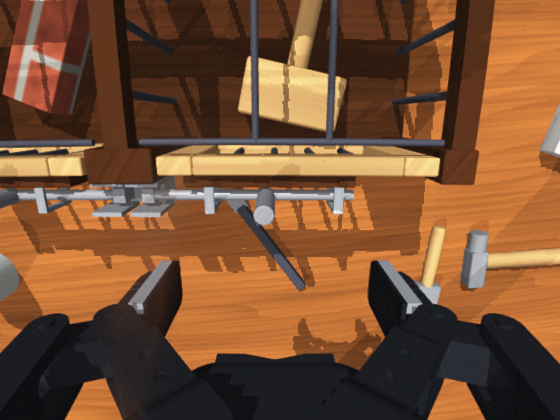

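The wrist view shows the handle top at (264,214), against a predicted (263,215). The gate line is level in the picture, so position and yaw are confirmed. I'll descend and grip.

```bash
python3 -m pendant '[{"x":0.013,"y":-0.071,"z":0.1,"ax":0,"ay":0,"az":0,"jaw":0},{"x":0.013,"y":-0.071,"z":0.5,"ax":0,"ay":0,"az":0,"jaw":0},{"x":0.013,"y":-0.071,"z":0.8,"ax":0,"ay":0,"az":0,"jaw":0},{"x":0.013,"y":-0.071,"z":0.95,"ax":0,"ay":0,"az":0,"jaw":0},{"x":0.013,"y":-0.071,"z":0.95,"ax":0,"ay":0,"az":0,"jaw":0.3}]' >/dev/null
python3 -c "
from h import *
go([551.3,-32.2,194],-96.4)"
python3 -m pendant '[{"x":0,"y":0,"z":0,"ax":0,"ay":0,"az":0,"jaw":1},{"x":0,"y":0,"z":0,"ax":0,"ay":0,"az":0,"jaw":1},{"x":0,"y":0,"z":0,"ax":0,"ay":0,"az":0,"jaw":1},{"x":0,"y":0,"z":0,"ax":0,"ay":0,"az":0,"jaw":1},{"x":0,"y":0,"z":0,"ax":0,"ay":0,"az":0,"jaw":1},{"x":0,"y":0,"z":0,"ax":0,"ay":0,"az":0,"jaw":1},{"x":0,"y":0,"z":0,"ax":0,"ay":0,"az":0,"jaw":1}]' 60
python3 -c "
from h import *
go([551.3,-32.2,194],-96.4)"
```

```text
t 2.9 pos [550.6 -31.8 193.8] d [ 0.006  0.002 -0.002] yaw -96.29 az 0.001 gw 0.816 F [ 0.9 -0.1  0.3] gf 0.0
time: 3.78
eef_pos: [553.0, -31.2, 196.8]
ee_rot: [[0.994, -0.108, 0.003], [-0.108, -0.994, -0.001], [0.003, 0.0, -1.0]]
contact_force: [-0.9, 0.6, 5.7]
grip_width: 0.165
grip_force: 58.4
t 3.77 pos [553.  -31.2 196.8] d [-0.013  0.01   0.023] yaw -96.23 az 0.001 gw 0.165 F [-0.9  0.6  5.7] gf 58.4
```

```bash
python3 -m pendant '[{"x":0,"y":0,"z":-0.04,"ax":0,"ay":0,"az":0,"jaw":1},{"x":0,"y":0,"z":-0.08,"ax":0,"ay":0,"az":0,"jaw":1},{"x":0,"y":0,"z":-0.1,"ax":0,"ay":0,"az":0,"jaw":1},{"x":0,"y":0,"z":-0.1,"ax":0,"ay":0,"az":0,"jaw":1}]' 
python3 -c "
from h import *
go([553,-31.2,208.8],-96.4)"
```

```text
time: 4.28
eef_pos: [552.1, -31.3, 207.3]
ee_rot: [[0.994, -0.108, 0.0], [-0.108, -0.994, -0.0], [0.0, 0.0, -1.0]]
contact_force: [2.7, -0.4, -2.5]
grip_width: 0.166
grip_force: 58.4
t 4.28 pos [552.1 -31.3 207.3] d [ 0.007 -0.002 -0.013] yaw -96.22 az 0.001 gw 0.166 F [ 2.7 -0.4 -2.5] gf 58.4
```

```bash
python3 -m pendant '[{"x":0,"y":0,"z":-0.015,"ax":0,"ay":0,"az":0,"jaw":1},{"x":0,"y":0.05,"z":-0.015,"ax":0,"ay":0,"az":0,"jaw":1},{"x":0,"y":0.1,"z":-0.015,"ax":0,"ay":0,"az":0,"jaw":1},{"x":0,"y":0.15,"z":-0.015,"ax":0,"ay":0,"az":0,"jaw":1},{"x":0,"y":0.15,"z":-0.015,"ax":0,"ay":0,"az":0,"jaw":1}]' 
python3 -c "
from h import *
go([549.4,-56,208.8],-96.4)"
```

```text
time: 4.9
eef_pos: [550.0, -50.5, 209.1]
ee_rot: [[0.994, -0.11, 0.0], [-0.11, -0.994, -0.001], [0.0, 0.001, -1.0]]
contact_force: [2.6, -2.2, -2.8]
grip_width: 0.165
grip_force: 58.5
t 4.9 pos [550.  -50.5 209.1] d [-0.     0.046  0.002] yaw -96.33 az 0.001 gw 0.165 F [ 2.6 -2.2 -2.8] gf 58.5
```

Drawn 19 mm with only 2 N of resistance, so the nose is over the lip. I'll keep drawing to about 38 mm.

```bash
python3 -m pendant '[{"x":0,"y":0.05,"z":0,"ax":0,"ay":0,"az":0,"jaw":1},{"x":0,"y":0.1,"z":0,"ax":0,"ay":0,"az":0,"jaw":1},{"x":0,"y":0.16,"z":0,"ax":0,"ay":0,"az":0,"jaw":1},{"x":0,"y":0.16,"z":0,"ax":0,"ay":0,"az":0,"jaw":1},{"x":0,"y":0.16,"z":0,"ax":0,"ay":0,"az":0,"jaw":1}]' >/dev/null
python3 - <<'E'
from h import *
s=ctrl.sense();P=np.array(s["eef_pos"])
go(P,-96.4)
H=np.array([564.2,-186.6]);r=P[:2]-H;R=np.array(s["ee_rot"])
for a in(.04,.08,.14,.2,.26,.32,.38,.42):
    c,q=np.cos(a),np.sin(a);n=np.array([[c,-q],[q,c]])@r
    d=R.T@np.array([*(n-r),0])
    print(a,np.round(d/120,3),"az",round(-np.degrees(a)/120,3))
print(r)
E
```

```text
t 5.53 pos [548.  -69.  209.2] d [0. 0. 0.] yaw -96.27 az 0.001 gw 0.169 F [ 2.3 -1.6 -3. ] gf 58.6
0.04 [-0.038  0.01  -0.   ] az -0.019
0.08 [-0.076  0.022 -0.   ] az -0.038
0.14 [-0.132  0.043 -0.   ] az -0.067
0.2 [-0.186  0.067 -0.   ] az -0.095
0.26 [-0.239  0.094 -0.   ] az -0.124
0.32 [-0.29   0.125 -0.   ] az -0.153
0.38 [-0.339  0.158  0.   ] az -0.181
0.42 [-0.37   0.182  0.   ] az -0.201
[-16.1959101  117.63464577]
```

```bash
python3 -m pendant '[{"x":-0.038,"y":0.01,"z":0,"ax":0,"ay":0,"az":-0.019,"jaw":1},{"x":-0.076,"y":0.022,"z":0,"ax":0,"ay":0,"az":-0.038,"jaw":1},{"x":-0.132,"y":0.043,"z":0,"ax":0,"ay":0,"az":-0.067,"jaw":1},{"x":-0.186,"y":0.067,"z":0,"ax":0,"ay":0,"az":-0.095,"jaw":1}]'
python3 -c "
from h import *
go([548-21.9,-69.,209.2],-85)"
```

```text
time: 6.02
eef_pos: [525.5, -73.5, 209.5]
ee_rot: [[0.996, 0.093, 0.002], [0.093, -0.996, -0.0], [0.002, 0.0, -1.0]]
contact_force: [4.0, -0.3, -3.4]
grip_width: 0.168
grip_force: 58.6
t 6.03 pos [525.5 -73.5 209.5] d [ 0.008 -0.037  0.002] yaw -84.68 az 0.003 gw 0.168 F [ 4.  -0.3 -3.4] gf 58.6
```

```bash
python3 -m pendant '[{"x":-0.038,"y":0.01,"z":0,"ax":0,"ay":0,"az":-0.019,"jaw":1},{"x":-0.076,"y":0.022,"z":0,"ax":0,"ay":0,"az":-0.038,"jaw":1},{"x":-0.132,"y":0.043,"z":0,"ax":0,"ay":0,"az":-0.067,"jaw":1},{"x":-0.186,"y":0.067,"z":0,"ax":0,"ay":0,"az":-0.095,"jaw":1},{"x":-0.186,"y":0.067,"z":0,"ax":0,"ay":0,"az":-0.095,"jaw":1},{"x":-0.186,"y":0.067,"z":0,"ax":0,"ay":0,"az":-0.095,"jaw":1},{"x":-0.186,"y":0.067,"z":0,"ax":0,"ay":0,"az":-0.095,"jaw":1}]'
python3 - <<'E'
from h import *
s=ctrl.sense();P=np.array(s["eef_pos"])[:2];r=P-[564.2,-186.6];r0=np.array([548,-69.])-[564.2,-186.6]
print("swing",np.arctan2(r[1],r[0])-np.arctan2(r0[1],r0[0]),np.linalg.norm(r),np.linalg.norm(r0),s["time"],s["contact_force"])
cv2.imwrite("pics/s2.png",ctrl.capture("scene")[150:350,140:440,::-1].repeat(2,0).repeat(2,1))
E
```

```text
time: 6.9
eef_pos: [504.1, -83.0, 209.3]
ee_rot: [[0.958, 0.286, 0.001], [0.286, -0.958, 0.001], [0.001, -0.0, -1.0]]
contact_force: [5.3, 1.8, -3.5]
grip_width: 0.166
grip_force: 58.5
swing 0.388496544818391 119.78122146060937 118.71057240195584 6.9 [ 5.28242707  1.79735155 -3.4976884 ]
```

View pics/s2.png

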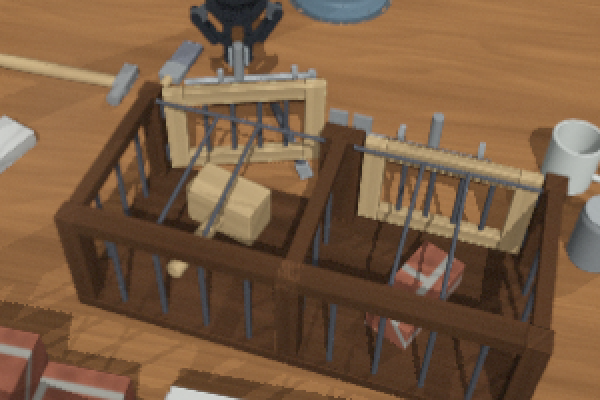

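The picture shows the mallet bay's gate ajar, its free edge near (320,80), with the gripper holding its handle at (238,55). The left gate is shut and nothing else has moved. The arm is settled, so I'm handing in.

```bash
python3 -c "
from station import ctrl
import numpy as np
print(np.abs(ctrl.sense()['dq']).max()); print(ctrl.sign_off())"
```

```text
0.11007270337184469
the job is handed in; nothing more can be done
None
```

I handed the job in with the right (mallet) bay's bolt drawn about 38 mm over the lip, its gate held open at about 0.39 rad by the gripper, and the other gate still shut; the verdict was not reported back.

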